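Couple the hand rest to its ball mount beside the banding wheel

TASK

Set the decorator's hand rest up beside the banding wheel: lower its socket onto the steel ball with its foot on the rubber rest pad, press the socket down until the ball is fully home against its seat, and only then press the latch lever right down to lock it. Feel your way, for the ball's height is set by hand and differs each time: never push with more than about 2 kg, or the nylon seat is crushed, and leave the wheel, the cup, the plates and the other things on the shelf as they stand.

Things in the scene. Friction and masses are not known exactly. Their poses are not given: they have to be found in the camera images.
- bridge: The hand rest, 0.6 to 0.8 kg: level ash bar 26 mm wide, 24 mm tall, with an iron ball coupler at its nose and an iron T-foot at its heel. Origin under the bar, at the height of the foot's underside; x runs along the bar to the nose, z up. In mm: socket (130, 0, 77), bar centreline z = 85, foot x = -120. It starts level, the foot on the shelf and the socket's rim on a kiln prop
- bar_grip (a point): On the bar's centreline, half-way up, 20 mm behind the rest's origin, within 12 mm of the balance point: take the bar here, fingers across it (26 mm). The wood is bare for 55 mm to the front of this point and 80 mm to the back
- socket (a point): Where the ball's centre lies when fully home. The coupler is an iron cup 52 mm across, open below, rim 12 mm below this point, mouth flared to 45 mm, takes the ball up to 4 mm off centre. A sprung clip inside drags on the ball: by its own weight the cup stops 4 to 8 mm too high, and stays wherever it is left; 5 to 13 N more on the crown slides it down to its solid seat
- seat: The nylon seat inside the cup's crown, against which the ball bears when fully home; origin at socket, moves with the hand rest
- crown (a point): Centre of the cup's flat crown (24 mm across), 22.5 mm above socket: the place to push the cup down
- bridge_foot (a point): Centre of the underside of the T-foot, 26 mm along the bar by 72 mm across; 250 mm behind the socket
- lever_pivot (a point): Pivot pin of the latch lever, 26 mm behind socket and 22 mm above it
- lever_end (a point): Middle of the top face of the lever's thumb pad (24 mm wide, 26 mm long), 57 mm back from the pivot and, when shut, 8 mm above it. The lever stands up and back over the bar at 43 degrees when open and lies level, 2 mm above the bar, when shut
- lever (a joint): Latch lever angle: 0 stands up (open), 0.75 rad right down at its stop (shut). It is stiff, about 4 to 6 N square to the pad all the way and no spring, so it stays where it is left. Its hook swings under the ball as it goes down; if it is shut first the ball cannot enter
- mount: The ball mount, screwed to the shelf: flat steel strip 320 x 46 x 5 mm with the ball's stem at one end and the rest pad at the other. Origin at the shelf's surface; x axis along the strip towards the ball
- stem_sleeve (a point): Top of the sleeve that holds the ball's stem, on the upright axis of stem and ball, 42 mm above the shelf, 130 mm along the mount's x axis. The ball (polished steel, 32 mm across) stands above it on a 14 mm stem; its centre is somewhere from 74 to 96 mm above the shelf, as the thumbscrew was left: not measured, find it by eye or by feel
- rest_pad (a point): Centre of the top face of the rubber rest pad, 8 mm above the shelf, 50 mm along the strip by 95 mm across, 120 mm from the mount's origin on the side away from the ball. With the foot here and the socket home the bar is level within 3 degrees
- kiln_prop: Buff fireclay kiln prop, 44 mm round and 65 mm tall, upright under the coupler at the start; origin under it. It has no further use
- wheel: Cast-iron banding wheel: fixed foot and a free-turning head 184 mm across, its top 85 mm above the shelf; origin under its axis, about 195 mm to the side of the mount's strip
- yunomi: Shino-glazed cup, 73 mm across and 72 mm tall, standing on the wheel head; origin under it
- plate_a: Pink bisque dessert plate, 166 mm across, 19 mm tall; origin under it
- plate_b: The other pink bisque plate, the same size
- glaze_jar: Closed glaze jar, 68 mm across and 85 mm tall; origin under it
- glaze_bowl: Small glaze bowl, 100 mm across, 45 mm tall; origin under it
- spur: Grey three-armed ceramic spur, 70 mm across, 22 mm tall; origin under it
- brush: Rubber-tipped glaze brush lying down, 183 mm long, 9 mm thick; origin under its middle
- spare_prop: Short spare kiln prop, 38 mm round, 50 mm tall; origin under it

How it is judged:
By the outcome, as a careful person would: the job done as asked, in the order asked, and still so for the second after the job is handed in, with the robot touching nothing.
It also fails if it takes over 64 s, if anything falls off the work surface, if the arm or the gripper's body presses on something with over 40 N, if the wrist force passes 120 N, or if a joint passes its speed limit or range.

ROBOT

A 7-joint arm with a two-finger parallel gripper is mounted at the origin on the work surface. World frame = base frame: x ahead of the robot, y to its left, z up, the work surface at z = 0. Lengths are in m, angles in rad, forces in N, time in s.
With the tool pointing down it reaches from about 0.425 to 0.825 m from the base axis. Payload 3.6 kg.
Tool frame: the origin (TCP) lies where the fingers leave the gripper's body, on its centre line; the fingertips stand 73 mm ahead of it and the grasp point (between the pads) lies 54 mm ahead of it; x points along the fingers, y is the direction in which the jaws open and shut, and the axes are right-handed (so a half turn about x gives the same grasp; the last joint's range is limited). The gripper opens to 85 mm and grips with 20 to 120 N. Pads are 22 mm wide; open, the fingers measure 114 mm over their backs; the gripper's body (76 mm by 85 mm) begins 54 mm behind the grasp point. The pads swing forward as they close: fully open they stand 13 mm farther back than shut.
Start: joints at [-1.21, 0.615, -0.013, 1.423, 0.008, 1.103, -0.04], TCP at [0.246, 0.602, 0.304] pointing down, gripper open.
Joint ranges: [-3.12, 3.12], [-0.3, 2.06], [-1.34, 1.32], [0.26, 2.42], [-1.36, 4.5], [0.01, 1.98], [-2.84, 2.84]. Speed limits (rad/s): [2.79, 2.79, 3.14, 3.14, 3.14, 3.14, 3.14].

INTERFACE

Orientations are given as a unit quaternion [x, y, z, w].
In Python, from station import arm, snapshot, camera_info, ticket gives the robot as it stands. Calls block until the motion is done:
- arm.movep(position, orientation): joint-space move of the TCP to a pose.
- arm.line_to(position, velocity=0.15, ori=None): straight line of the TCP; ori=None keeps the orientation; velocity is the mean speed in m/s.
- arm.move_j(angles): joint-space move.
- arm.move_gripper(opening, effort=None): opening from 0.0 (shut) to 1.0 (fully open); effort is the grip in N (None keeps the last); returns when the fingers have stopped.
- arm.pause(seconds).
- arm.ik(position, orientation): joint angles nearest the present ones, or None.
- snapshot(name): name is "scene" or "side" or "wrist"; returns the picture (420x560x3 uint8, blue, green, red); there is no depth.
- camera_info(name): a dict with "fx", "fy", "cx", "cy" (pixels), "R" (3x3) and "t" (3): a world point X has camera coordinates R X + t; the wrist camera has in their place "T_tool_cam" (4x4, takes a point from camera to tool coordinates, whose origin is the TCP and whose axes are the tool frame's). Camera axes: x right, y down, z forward; pixel columns grow to the right and rows downward; lengths in m; the calibration is good to about 2 mm. A picture is of the moment at which its call begins: read the wrist's pose just before it. camera_info takes no time and is no camera call.
A pose or a line that the arm cannot do raises arm.MotionError and nothing moves.
- ticket.finish_job(): hands the job in, once; it reports no verdict.
Readings, each from a call of its own:
- arm.read_time(): time.
- arm.read_joint_positions(): joint angles.
- arm.read_dq(): joint speeds.
- arm.read_effort(): joint torques, N m.
- arm.read_tool_pos(): TCP position.
- arm.read_eef_rot(): TCP orientation.
- arm.read_ft_force(): force on the tool from outside, world axes, zero at the start.
- arm.read_wrist_torque(): the same for the moment, N m.
- arm.read_opening(): opening from 0.0 (shut) to 1.0 (fully open).
Only numpy, scipy, OpenCV 4.12 (cv2) and the standard library are available. Lean on these libraries where they do the work, as an engineer would, in place of code of your own. Each camera call takes 0.05 s, during which the arm holds its last target.

## Working session

There is one attempt and no reset: what is moved stays moved. The work goes in short steps, each a Python script; the robot and the scene stay as the last script left them, time stands still between calls to the robot, and variables do not carry over. Pictures are saved under pics/ and viewed, and the job is handed in when it is done.

```bash
ls; mkdir -p pics; python3 - <<'E'
from station import arm, snapshot, camera_info
import cv2
for n in ("scene","side","wrist"):
    im=snapshot(n); cv2.imwrite(f"pics/{n}0.png",im)
    print(n,camera_info(n))
print(arm.read_time(),arm.read_tool_pos(),arm.read_eef_rot(),arm.read_ft_force())
E
```

```text
pics
scene {'fx': 521.6554823760475, 'fy': 521.6554823760475, 'cx': 289.93095565058354, 'cy': 204.55970274116498, 'R': array([[ 0.16316295,  0.98657827,  0.00641685],
       [ 0.56368145, -0.08788126, -0.82130391],
       [-0.80971667,  0.13762343, -0.57045483]]), 't': array([-0.07146687, -0.23601511,  2.04353401])}
side {'fx': 432.7122987451029, 'fy': 432.7122987451029, 'cx': 273.8529583158907, 'cy': 213.30000152989714, 'R': array([[ 0.79604751, -0.60510104,  0.01269197],
       [-0.33948324, -0.46377544, -0.81832968],
       [ 0.50105837,  0.6471206 , -0.57460895]]), 't': array([-0.45207718,  0.26916249,  1.19072898])}
wrist {'fx': 309.7283909148052, 'fy': 309.7283909148052, 'cx': 279.23955225510764, 'cy': 213.87279957222773, 'T_tool_cam': array([[-8.47829814e-04, -3.05677005e-01,  9.52134891e-01,
        -6.91208780e-02],
       [ 9.99998887e-01,  9.09456288e-04,  1.18242568e-03,
        -7.94009756e-04],
       [-1.22736540e-03,  9.52134834e-01,  3.05675893e-01,
        -7.79842253e-02],
       [ 0.00000000e+00,  0.00000000e+00,  0.00000000e+00,
         1.00000000e+00]])}
0.15 [0.24563495 0.60132489 0.30299932] [ 0.13554382  0.6939814  -0.13693951  0.69373285] [-0.57833424  0.84866476 -0.20000672]
```

View pics/scene0.png

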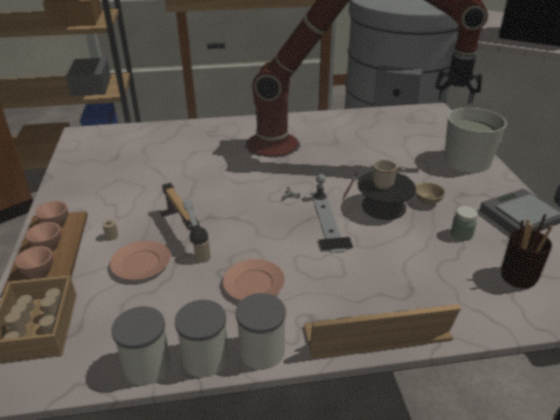

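View pics/side0.png

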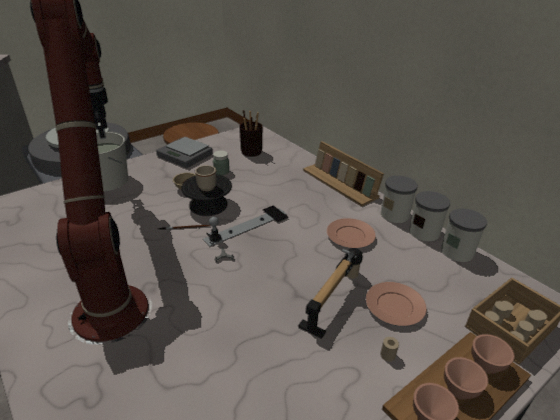

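View pics/wrist0.png

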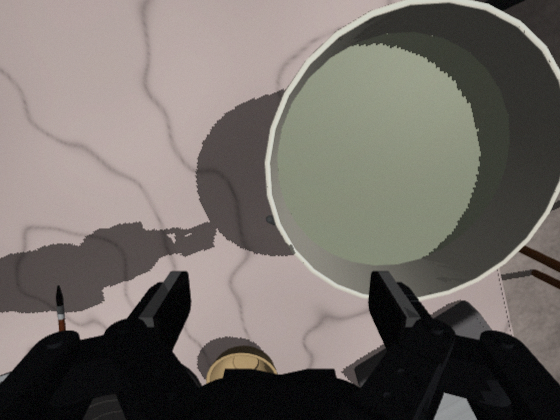

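```bash
cat > h.py <<'E'
import numpy as np, cv2
from station import arm, snapshot, camera_info, ticket
from scipy.spatial.transform import Rotation as Ro
def crop(src,dst,x0,y0,x1,y1,s):
    im=cv2.imread(src) if isinstance(src,str) else src
    c=cv2.resize(im[y0:y1,x0:x1],None,fx=s,fy=s,interpolation=cv2.INTER_CUBIC)
    c=cv2.convertScaleAbs(c,alpha=1.4,beta=15)
    for i in range(x0-x0%20+20,x1,20):
        cv2.putText(c,str(i),((i-x0)*s,10),0,.35,(0,255,255),1); cv2.line(c,((i-x0)*s,12),((i-x0)*s,18),(0,255,255),1)
    for i in range(y0-y0%20+20,y1,20):
        cv2.putText(c,str(i),(0,(i-y0)*s+4),0,.35,(0,255,255),1); cv2.line(c,(24,(i-y0)*s),(30,(i-y0)*s),(0,255,255),1)
    cv2.imwrite(dst,c)
def cam(name,T=None):
    i=camera_info(name)
    K=np.array([[i['fx'],0,i['cx']],[0,i['fy'],i['cy']],[0,0,1]])
    if name!='wrist': return K,np.array(i['R']),np.array(i['t'])
    W=T@np.array(i['T_tool_cam']); R=W[:3,:3].T
    return K,R,-R@W[:3,3]
def toolT():
    T=np.eye(4);T[:3,:3]=Ro.from_quat(arm.read_eef_rot()).as_matrix();T[:3,3]=arm.read_tool_pos();return T
def onz(c,uv,z):
    K,R,t=c; d=R.T@np.linalg.inv(K)@np.array([uv[0],uv[1],1.]); o=-R.T@t
    return o+d*(z-o[2])/d[2]
def proj(c,X):
    K,R,t=c; p=K@(R@np.array(X)+t); return p[:2]/p[2]
def tri(cs,uvs):
    A=[];b=[]
    for c,uv in zip(cs,uvs):
        K,R,t=c; d=R.T@np.linalg.inv(K)@np.array([uv[0],uv[1],1.]); d/=np.linalg.norm(d); o=-R.T@t
        P=np.eye(3)-np.outer(d,d); A.append(P); b.append(P@o)
    A=np.vstack(A);b=np.hstack(b); x,r,_,_=np.linalg.lstsq(A,b,rcond=None); return x,np.sqrt(r)
E
python3 - <<'E'
from h import *
crop("pics/scene0.png","pics/s_br.png",150,170,230,270,8)
crop("pics/scene0.png","pics/s_mt.png",270,165,360,255,6)
crop("pics/side0.png","pics/d_br.png",290,240,370,340,6)
crop("pics/side0.png","pics/d_mt.png",200,195,300,270,7)
E
```

```text
(no output)
```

View pics/s_br.png

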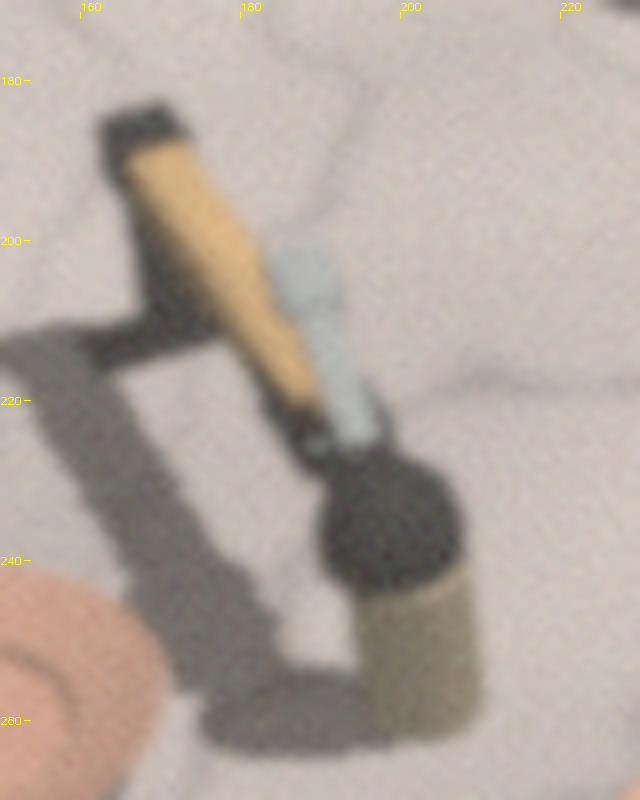

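View pics/s_mt.png

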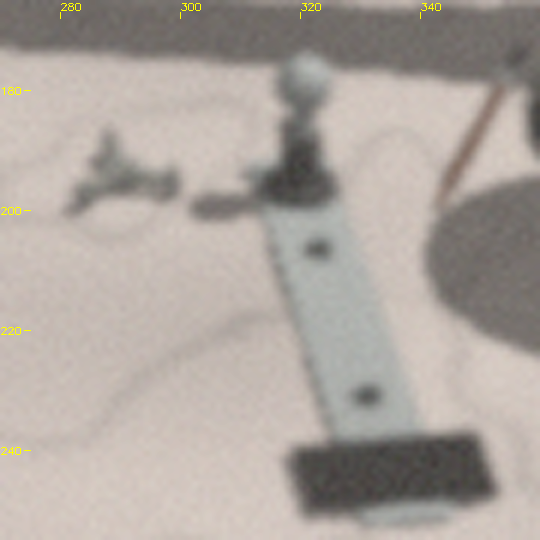

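View pics/d_br.png

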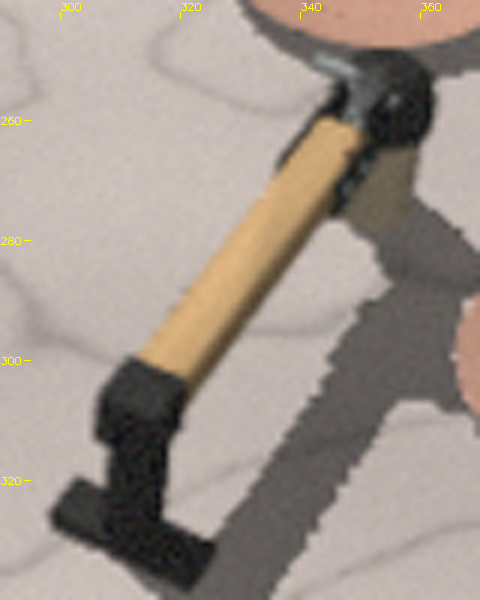

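View pics/d_mt.png

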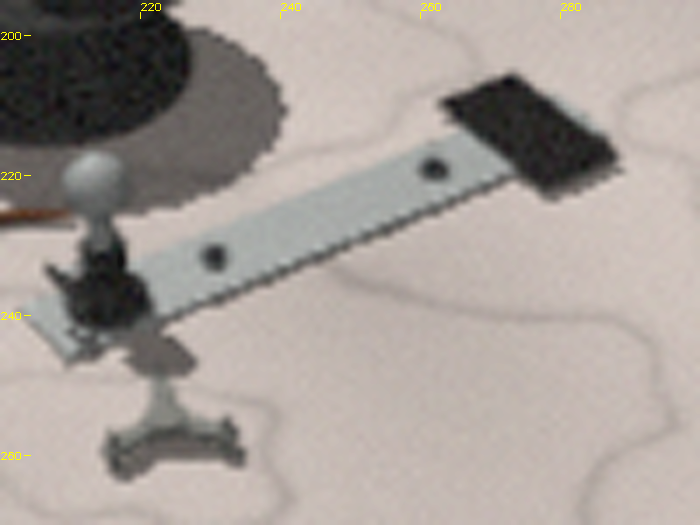

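```bash
python3 - <<'E'
from h import *
S=cam('scene');D=cam('side')
def T(n,a,b): print(n,*[np.round(v,4) for v in tri([S,D],[a,b])])
T('ball',(320.5,178),(213.5,220.5))
T('pad',(335,243.8),(275.5,213.3))
print(onz(S,(335,243.8),.008),onz(D,(275.5,213.3),.008))
T('foot-coupler block top (heel)',(167,186.5),(314.5,304))
T('bolt1',(323,206.3),(230.5,231.5));T('bolt2',(331,231),(261.7,219))
for n,uv in (('crown',(198,231)),):
  print(n,onz(S,uv,.0995))
print('prop base right',onz(S,(202,262),0))
print('bar heel end top centre',onz(S,(169.5,188.5),.097),onz(D,(316.5,302),.097))
print('bar nose end',onz(S,(187.5,219),.097),onz(D,(347,261),.097))
E
```

```text
ball [0.3976 0.1054 0.0773] [0.0027]
pad [0.6484 0.0979 0.0058] [0.0022]
[0.64947313 0.09866749 0.008     ] [0.64617208 0.09325907 0.008     ]
foot-coupler block top (heel) [ 0.4048 -0.3802  0.098 ] [0.0018]
bolt1 [0.4576 0.1032 0.0066] [0.0035]
bolt2 [0.5873 0.0997 0.0058] [0.003]
crown [ 0.64655118 -0.28939772  0.0995    ]
prop base right [ 0.66077012 -0.28780703  0.        ]
bar heel end top centre [ 0.41466141 -0.37148371  0.097     ] [ 0.41416154 -0.37894459  0.097     ]
bar nose end [ 0.58282545 -0.31766256  0.097     ] [ 0.58871608 -0.31340742  0.097     ]
```

```bash
cat >> h.py <<'E'
def quat(head,sgn=1,tilt=0.0):
    """tool x down (tilted so that fingers lean toward tool z by tilt), tool z = sgn*bar heading"""
    b=np.array([np.cos(head),np.sin(head),0])*sgn
    x=np.array([0,0,-1.])*np.cos(tilt)+b*np.sin(tilt)
    z=b*np.cos(tilt)+np.array([0,0,1.])*np.sin(tilt)
    y=np.cross(z,x)
    return Ro.from_matrix(np.column_stack([x,y,z])).as_quat()
E
python3 - <<'E'
from h import *
socket=np.array([.647,-.289]);hd=np.deg2rad(19)
g=socket-.15*np.array([np.cos(hd),np.sin(hd)])
print(g)
for s in (1,-1):
    for nm,p,h,z,t in (('lookbr',g,hd,.25,0),('grip',g,hd,.139,0),('place',np.array([.548,.101]),np.deg2rad(178.5),.15,0),('lookmt',np.array([.5,.1]),np.deg2rad(178.5),.28,0),
       ('crown',np.array([.398,.105]),np.deg2rad(178.5),.18,0),('crownt',np.array([.425,.105]),np.deg2rad(178.5),.18,s*.3),('lever',np.array([.481,.103]),np.deg2rad(178.5),.2,0)):
        q=arm.ik([*p,z],quat(h,s,t)); print(s,nm,None if q is None else np.round(q,2))
E
```

```text
[ 0.50517221 -0.33783522]
1 lookbr [ 0.38  0.61  0.28  1.63 -0.2   0.93  2.64]
1 grip [ 0.62  0.75 -0.12  1.71  0.12  0.69  2.35]
1 place [-0.59  0.75  0.59  1.87 -0.61  0.72 -1.24]
1 lookmt [-0.73  0.51  0.73  1.87 -0.42  0.92 -1.39]
1 crown [-0.69  0.52  0.54  2.23 -0.54  0.52 -1.33]
1 crownt [-0.67  0.67  0.65  2.   -0.51  0.97 -1.3 ]
1 lever [-0.67  0.59  0.63  2.01 -0.52  0.71 -1.31]
-1 lookbr [-0.02  0.85  1.11  1.64 -0.81  1.18  0.04]
-1 grip [ 0.21  0.82  0.59  1.73 -0.61  0.79 -0.14]
-1 place [-0.18  0.67 -0.06  1.85  0.06  0.62  1.26]
-1 lookmt [-0.25  0.43  0.01  1.86 -0.    0.86  1.31]
-1 crown [-0.27  0.47 -0.06  2.22  0.06  0.46  1.17]
-1 crownt [-0.17  0.58 -0.11  1.98 -0.04  0.86  1.3 ]
-1 lever [-0.22  0.52 -0.05  1.99  0.04  0.63  1.25]
```

```bash
python3 - <<'E'
from h import *
hd=np.deg2rad(178.5)
arm.movep([.45,.1,.28],quat(hd,-1))
T=toolT();np.save('T1.npy',T);cv2.imwrite('pics/w1.png',snapshot('wrist'))
print(arm.read_time(),T[:3,3],arm.read_ft_force())
arm.line_to([.54,.1,.24],.25)
T=toolT();np.save('T2.npy',T);cv2.imwrite('pics/w2.png',snapshot('wrist'))
print(arm.read_time(),T[:3,3])
E
```

```text
2.1583 [0.45019425 0.10109983 0.28009802] [ 0.03601087  0.21534091 -0.08719651]
2.75 [0.53975677 0.10049789 0.23923971]
```

View pics/w1.png

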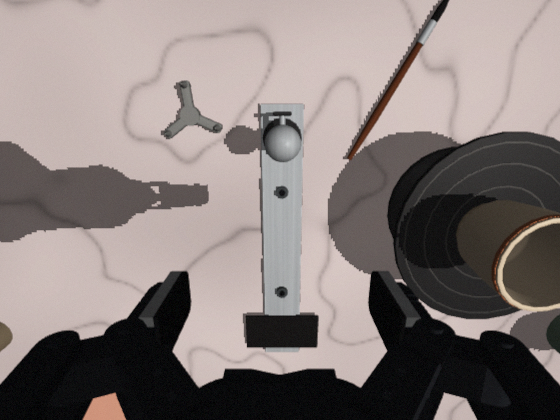

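View pics/w2.png

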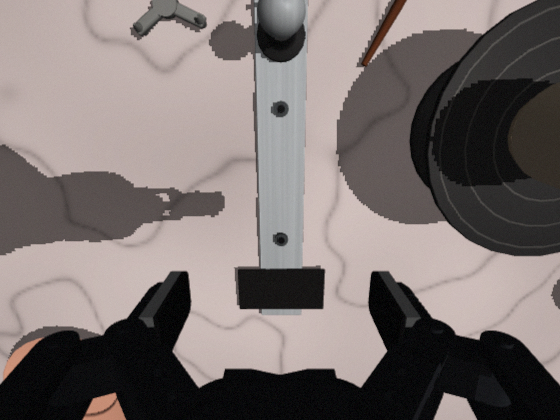

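```bash
python3 - <<'E'
from h import *
a=cv2.imread('pics/w1.png');b=cv2.imread('pics/w2.png')
crop(a,'pics/c1.png',250,100,320,170,5);crop(b,'pics/c2.png',250,0,320,60,5)
crop(a,'pics/c3.png',235,280,330,360,5);crop(b,'pics/c4.png',230,255,335,320,5)
L=[cv2.imread(f'pics/c{i}.png') for i in (1,2,3,4)]
w=480
L=[cv2.resize(cv2.copyMakeBorder(x,0,max(0,400-x.shape[0]),0,max(0,525-x.shape[1]),0)[:400,:525],(400,300)) for x in L]
cv2.imwrite('pics/cc.png',np.vstack([np.hstack(L[:2]),np.hstack(L[2:])]))
E
```

```text
(no output)
```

View pics/cc.png

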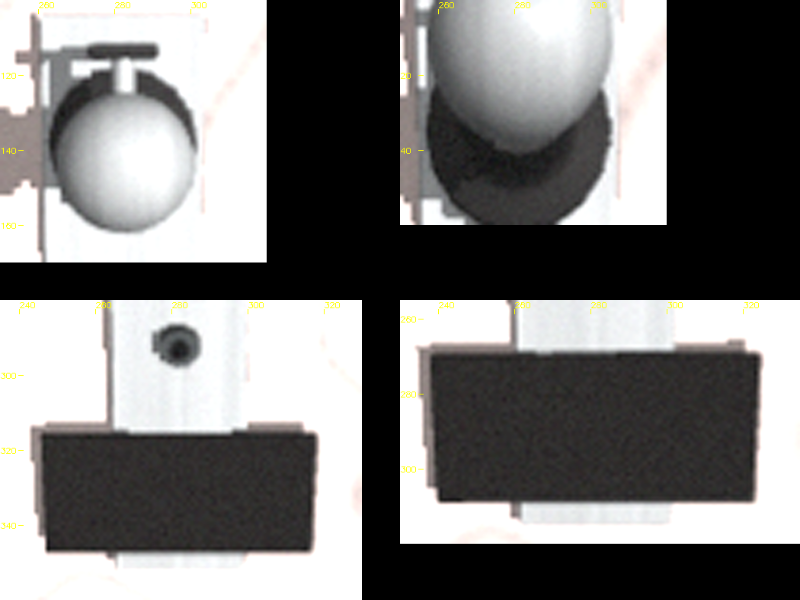

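```bash
python3 - <<'E'
from h import *
from scipy.optimize import least_squares
C1=cam('wrist',np.load('T1.npy'));C2=cam('wrist',np.load('T2.npy'))
S=cam('scene');D=cam('side')
rng=np.random.default_rng(0);u=rng.normal(size=(20000,3));u/=np.linalg.norm(u,axis=1)[:,None]
def ext(c,X):
    K,R,t=c;P=(R@(X+.016*u).T+t[:,None]);p=K@P;p=p[:2]/p[2];return p.min(1),p.max(1)
def res(X):
    a,b=ext(C1,X);e,f=ext(C2,X)
    return np.array([a[0]-264.4,b[0]-301.4,a[1]-124.5,b[1]-162.1,e[0]-257.6,f[0]-305.4,f[1]-40])
s=least_squares(res,[.4,.105,.085],diff_step=1e-3);print('ball',s.x,s.fun)
for c,q in((C1,[(247.1,315.5),(317.9,315.5),(317,346.7),(247.1,346.7)]),(C2,[(240,268.9),(324.2,268.9),(322.5,308.3),(240,308.3)])):
    P=np.array([onz(c,v,.008) for v in q]);print(np.round(P,4)[:,:2],P.mean(0))
print('bolts',onz(C1,(281.8,192),.006),onz(C1,(281.3,292),.006),onz(C2,(280.7,108.5),.006),onz(C2,(281,239.5),.006))
print(proj(S,s.x),proj(D,s.x))
E
```

```text
ball [0.39655008 0.10497047 0.07101817] [ 0.05874061 -0.48744076  0.1212136  -0.09176425 -0.01244731  0.33591715
 -0.02574946]
[[0.6188 0.0553]
 [0.621  0.1469]
 [0.6702 0.1464]
 [0.6679 0.0526]] [0.64449127 0.10031345 0.008     ]
[[0.6188 0.0556]
 [0.6211 0.1465]
 [0.6705 0.1456]
 [0.6682 0.0525]] [0.64466065 0.10007843 0.008     ]
bolts [0.45626004 0.10358538 0.006     ] [0.58635334 0.10026754 0.006     ] [0.45592011 0.10332322 0.006     ] [0.58652099 0.10065985 0.006     ]
[319.83732573 179.94655859] [213.05799994 221.77416884]
```

```bash
python3 - <<'E'
from h import *
hd=np.deg2rad(19)
arm.movep([.52,-.333,.29],quat(hd,-1))
T=toolT();np.save('T3.npy',T);im=snapshot('wrist');cv2.imwrite('pics/w3.png',im)
print(arm.read_time(),T[:3,3])
cv2.imwrite('pics/w3b.png',cv2.resize(im,(800,600),interpolation=cv2.INTER_CUBIC))
E
```

```text
4.4083 [ 0.52065732 -0.33152239  0.28977881]
```

View pics/w3b.png

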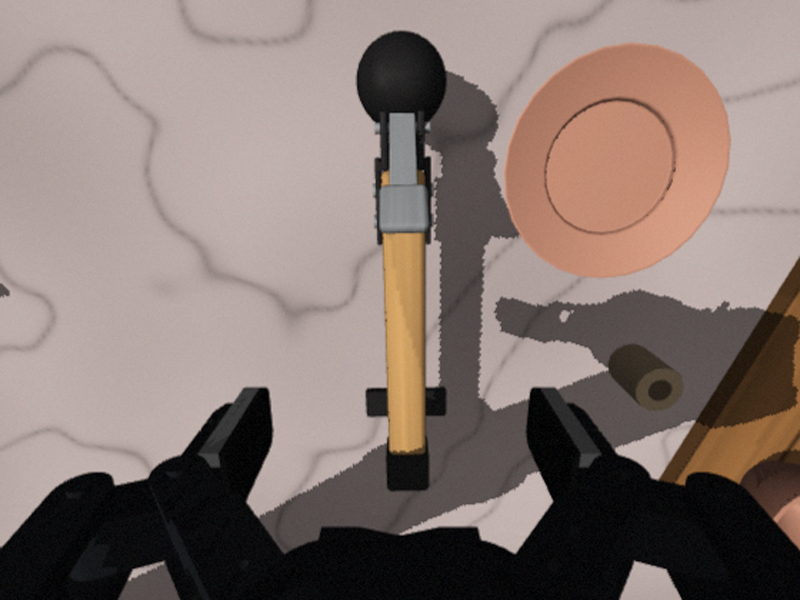

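```bash
python3 - <<'E'
from h import *
C=cam('wrist',np.load('T3.npy'));k=.7
def p(u,v,z): return onz(C,(u*k,v*k),z)
a=p(404.5,240,.097);b=p(407,450,.097);d=a-b;print(a,b,np.rad2deg(np.arctan2(d[1],d[0])),np.linalg.norm(d))
print('width',np.linalg.norm(p(384,240,.097)-p(425,240,.097)),np.linalg.norm(p(388,450,.097)-p(426,450,.097)))
for z in (.077,.085): print('cup',p(401,76,z),'w',np.linalg.norm(p(357,76,z)-p(445.5,76,z)))
for z in (.01,.02): print('foot',p(406,402,z),np.linalg.norm(p(366,402,z)-p(446,402,z)))
print('heelback',p(407,490,.0),p(407,490,.097))
from numpy import *
h=arctan2(d[1],d[0])
for s in (p(401,76,.08),):
  f=s[:2]-.25*array([cos(h),sin(h)]);print('foot from socket',f)
E
```

```text
[ 0.5550471 -0.3234869  0.097    ] [ 0.41785829 -0.37376695  0.097     ] 20.128015564556826 0.14611246858493585
width 0.024332484610840213 0.026371779136947698
cup [ 0.64031878 -0.2914519   0.077     ] w 0.05078813372499279
cup [ 0.63902433 -0.29188792  0.085     ] w 0.049347236137654
foot [ 0.40603386 -0.3784038   0.01      ] 0.07120070407544445
foot [ 0.41143985 -0.37635259  0.02      ] 0.0691604554849043
heelback [ 3.08961204e-01 -4.13970588e-01 -5.55111512e-17] [ 0.38616858 -0.38501764  0.097     ]
foot from socket [ 0.40510183 -0.37764511]
```

```bash
python3 - <<'E'
from h import *
hd=np.deg2rad(20.2);q=quat(hd,-1)
g=[.4992,-.3433]
arm.movep([*g,.19],q)
arm.line_to([*g,.139],.12)
f0=arm.read_ft_force()
arm.move_gripper(0.0,60)
print(arm.read_opening(),f0,arm.read_ft_force(),arm.read_wrist_torque(),arm.read_tool_pos())
arm.line_to([*g,.17],.06)
arm.pause(.2)
print(arm.read_time(),arm.read_opening(),arm.read_ft_force(),arm.read_wrist_torque(),arm.read_tool_pos())
for n in('scene','side','wrist'): cv2.imwrite(f'pics/{n}4.png',snapshot(n))
a=cv2.imread('pics/side4.png');b=cv2.imread('pics/wrist4.png')
crop(a,'pics/d4.png',260,180,400,340,4);
E
```

```text
0.28994356887505085 [ 0.35437444 -0.49417353  0.89590129] [-1.39276094  2.28614649  4.22564807] [0.28553002 0.15153054 0.03427694] [ 0.49922762 -0.34302605  0.13944795]
6.9167 0.28911399211764505 [-1.14822964 -0.05670896 -7.28788302] [-0.05251181  0.01492578 -0.04830385] [ 0.49902574 -0.3430453   0.1695454 ]
```

View pics/d4.png

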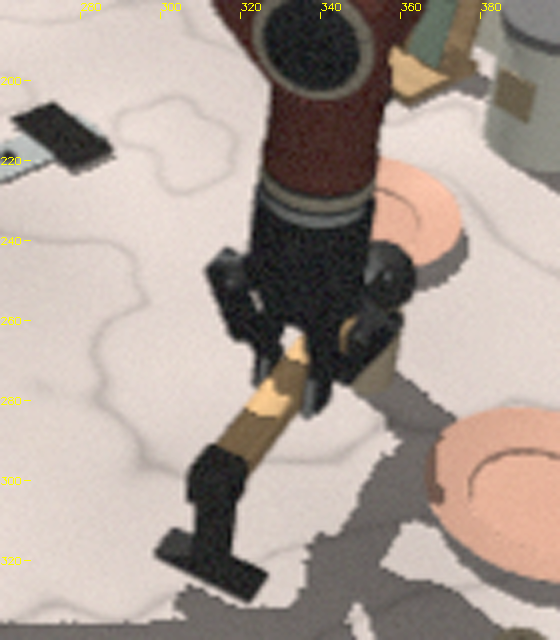

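View pics/wrist4.png

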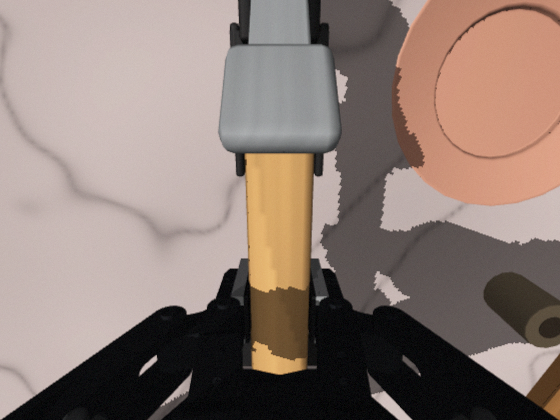

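```bash
cat >> h.py <<'E'
HD=np.deg2rad(178.85)
def tcp_for(sock,hd,pitch):
    q=quat(hd,-1,pitch); R=Ro.from_quat(q).as_matrix()
    bx=-R[:,2]; bz=-R[:,0]
    G=np.array(sock)-.150*bx+.008*bz
    return G-.0542*R[:,0], q
E
python3 - <<'E'
from h import *
p,_=tcp_for([.64,-.2915,.077],np.deg2rad(20.2),0);print(p)
t=arm.read_tool_pos();arm.line_to([t[0],t[1],.31],.2)
p,q=tcp_for([.3965,.105,.25],HD,0.0)
arm.movep(p,q)
p,q=tcp_for([.3965,.105,.135],HD,0.02)
arm.line_to(p,.15,ori=q);arm.pause(.2)
print(arm.read_time(),p,arm.read_tool_pos(),arm.read_ft_force(),arm.read_wrist_torque(),arm.read_opening())
T=toolT();np.save('T5.npy',T)
for n in('scene','side','wrist'): cv2.imwrite(f'pics/{n}5.png',snapshot(n))
crop('pics/scene5.png','pics/s5.png',270,110,410,260,4)
crop('pics/side5.png','pics/d5.png',180,150,310,260,5)
E
```

```text
[ 0.49922605 -0.34329473  0.1392    ]
10.6583 [0.54519613 0.10201508 0.20018736] [0.54581056 0.10208107 0.20124893] [-0.36405991  0.43092195 -7.25153475] [-0.06811203 -0.01172678 -0.02011546] 0.29842848107553854
```

View pics/s5.png

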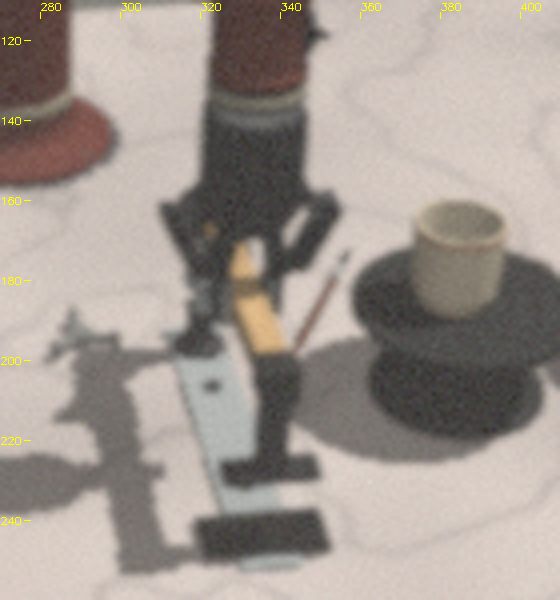

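View pics/d5.png

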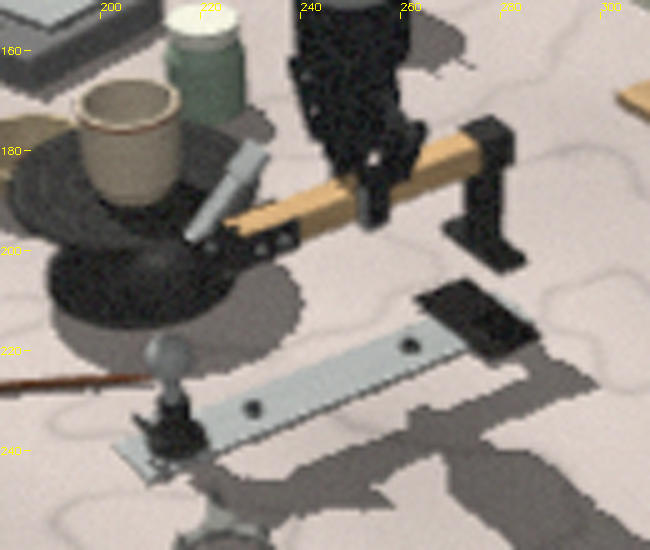

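View pics/wrist5.png

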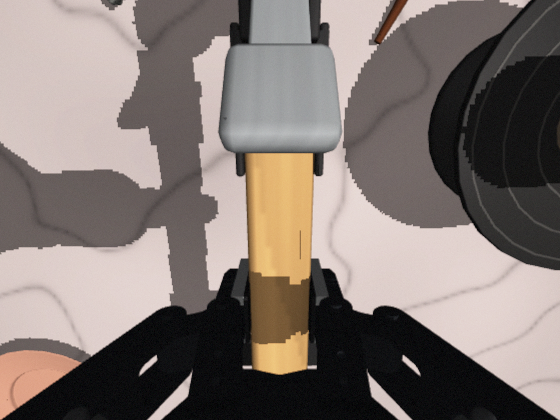

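```bash
python3 - <<'E'
from h import *
T=np.load('T5.npy');R=T[:3,:3];bx=-R[:,2];bz=-R[:,0];by=np.cross(bz,bx)
G=T[:3,3]+.0542*R[:,0]
def B(x,y,z): return G+(x+.02)*bx+y*by+(z-.085)*bz
S=cam('scene');D=cam('side')
print('socket',B(.13,0,.077),'foot',B(-.12,0,0))
im=cv2.imread('pics/scene5.png');im2=cv2.imread('pics/side5.png')
def draw(im,c,pts,s,x0,y0):
    for p in pts:
        u=proj(c,p); cv2.circle(im,(int((u[0]-x0)*s),int((u[1]-y0)*s)),2,(0,0,255),-1)
pts=[B(x,y,0) for x in(-.133,-.107) for y in(-.036,.036)]+[B(.13,0,.077+.0225)]+[B(.13+.026*np.cos(a),.026*np.sin(a),.065) for a in np.linspace(0,6.28,24)]+[B(.104-.057*np.cos(.75)-.008*np.sin(.75)*-1,0,.099+.057*np.sin(.75)+.008*np.cos(.75))]+[B(x,y,.097) for x in(-.08,0,.03) for y in(-.013,.013)]+[np.array([.3965,.105,.075])]
pts+=[np.array(v) for v in((.6188,.0553,.008),(.621,.1469,.008),(.6702,.1464,.008),(.668,.0526,.008))]
a=cv2.imread('pics/s5.png');draw(a,S,pts,4,270,110);b=cv2.imread('pics/d5.png');draw(b,D,pts,5,180,150)
cv2.imwrite('pics/o5.png',np.hstack([cv2.resize(a[150:],(400,330)),cv2.resize(b,(400,338))[:330]]))
cv2.imwrite('pics/os5.png',a);cv2.imwrite('pics/od5.png',b)
E
```

```text
socket [0.39726266 0.10511733 0.13572684] foot [0.64886348 0.10007348 0.06430842]
```

View pics/os5.png

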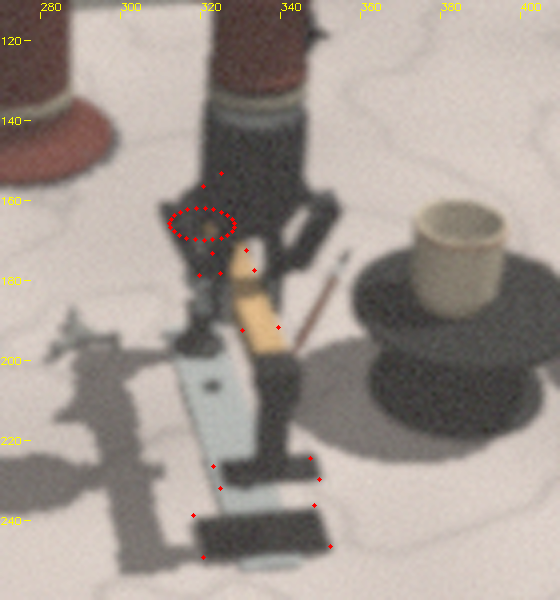

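View pics/od5.png

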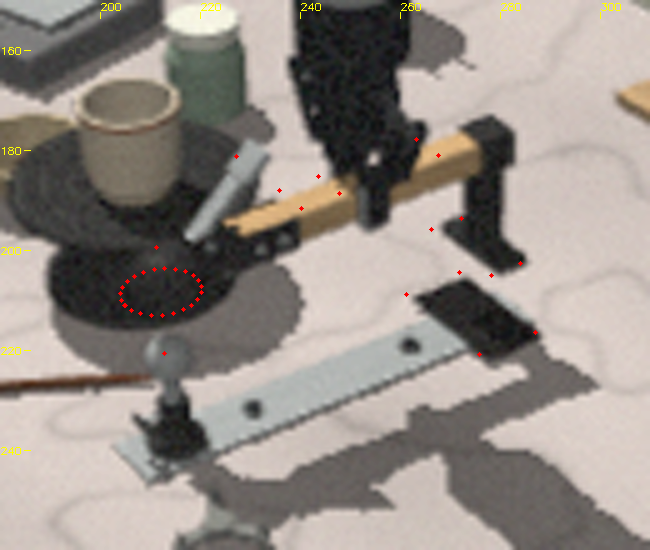

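```bash
sed -i 's/HD=np.deg2rad(178.85)/HD=np.deg2rad(178.75)/' h.py; python3 - <<'E'
from h import *
S=[.396,.1048]
def go(s,v=.04):
    p,q=tcp_for([*S,s],HD,.02);arm.line_to(p,v,ori=q)
go(.106,.08);arm.pause(.15)
b=arm.read_ft_force();bm=arm.read_wrist_torque()
print(arm.read_time(),arm.read_tool_pos()-tcp_for([*S,.106],HD,.02)[0],b,bm)
cv2.imwrite('pics/side6.png',snapshot('side'));cv2.imwrite('pics/scene6.png',snapshot('scene'))
a=cv2.imread('pics/side6.png');crop(cv2.convertScaleAbs(a,alpha=1.6,beta=20),'pics/d6.png',190,180,300,260,7)
s=.106
while s>.0785:
    s-=.002; go(s);f=arm.read_ft_force()-b;m=arm.read_wrist_torque()-bm
    print(round(s,4),np.round(f,2),np.round(m,2))
    if f[2]>3 or np.hypot(*f[:2])>4: break
print(arm.read_time())
E
```

```text
11.475 [5.39276097e-04 7.25437796e-05 5.87913659e-04] [-0.07853357  0.04540779 -6.17793487] [ 0.01356122  0.02057512 -0.04181788]
0.104 [-0.04 -0.52 -1.23] [ 0.03 -0.07  0.03]
0.102 [-0.7  -0.08 -1.1 ] [0.   0.04 0.03]
0.1 [-0.44 -0.46 -1.51] [0.   0.02 0.01]
0.098 [-0.33  0.66 -1.7 ] [-0.09 -0.02  0.07]
0.096 [ 0.01 -0.3  -0.91] [0.01 0.05 0.03]
0.094 [ 0.72  0.53 -0.45] [-0.04  0.02  0.01]
0.092 [-0.69  0.25 -1.1 ] [-0.01  0.01 -0.01]
0.09 [ 0.02 -0.5  -0.8 ] [-0.04 -0.01  0.1 ]
0.088 [ 0.49  0.21 -1.43] [-0.    0.02  0.11]
0.086 [-0.46  0.03 -0.97] [0.01 0.   0.06]
0.084 [ 0.77  0.11 -1.2 ] [ 0.02  0.   -0.01]
0.082 [0.87 0.08 0.17] [ 0.14  0.09 -0.07]
0.08 [-1.11  0.78  1.61] [ 0.22  0.03 -0.04]
0.078 [-5.65  0.27 11.36] [ 0.15  0.46 -0.03]
15.075
```

View pics/d6.png

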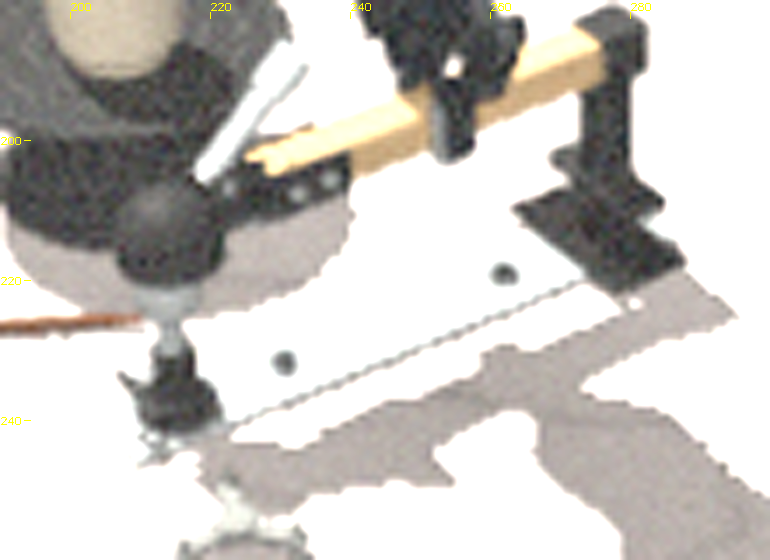

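```bash
python3 - <<'E'
from h import *
p,q=tcp_for([.396,.1048,.0788],HD,.02);arm.line_to(p,.04,ori=q);arm.pause(.1)
print(arm.read_ft_force(),arm.read_wrist_torque())
arm.move_gripper(0.65)
print(arm.read_ft_force())
t=arm.read_tool_pos();arm.line_to([t[0]+.0,t[1],t[2]+.075],.15)
arm.pause(.1);np.save('f0.npy',arm.read_ft_force())
T=toolT();np.save('T7.npy',T)
print(arm.read_time(),np.load('f0.npy'))
for n in('scene','side','wrist'): cv2.imwrite(f'pics/{n}7.png',snapshot(n))
a=cv2.imread('pics/side7.png');crop(cv2.convertScaleAbs(a,alpha=1.3,beta=10),'pics/d7.png',190,170,300,260,7)
E
```

```text
[-5.82433966  0.74641801  5.30772271] [ 0.26375829  0.62603789 -0.13357719]
[-0.22985354  0.22103778  0.63007134]
16.575 [-0.30434334 -0.29696138 -0.07389393]
```

View pics/d7.png

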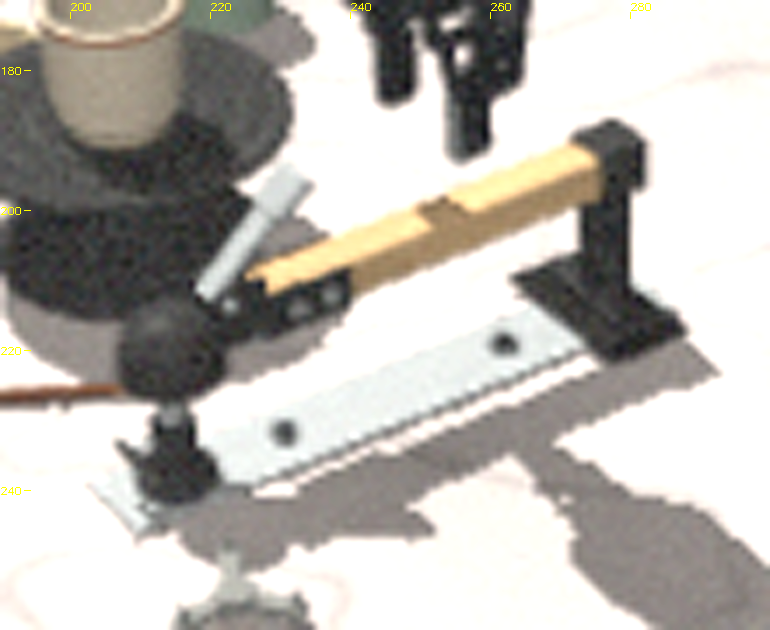

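View pics/wrist7.png

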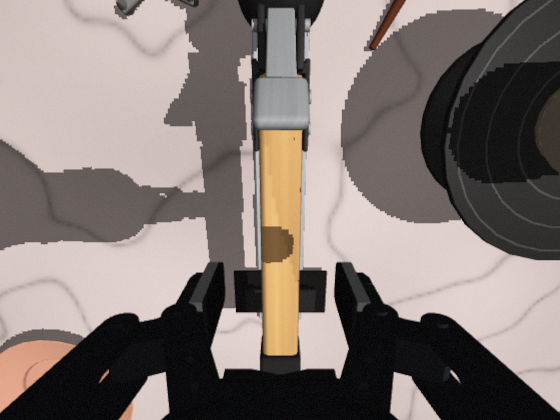

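```bash
cat > press.py <<'E'
from h import *
def rd(n=4,dt=.02):
    L=[]
    for _ in range(n): L.append(arm.read_ft_force()); arm.pause(dt)
    return np.mean(L,0)
E
python3 - <<'E'
from press import *
q=quat(HD,-1,0)
t=arm.read_tool_pos()
arm.move_gripper(0.0,40)
arm.line_to([.50,.1025,.25],.2,ori=q)
C=[.3945,.1048]
arm.line_to([*C,.21],.2,ori=q)
arm.line_to([*C,.185],.08); arm.pause(.2)
b=rd(8);np.save('bc.npy',b);print(arm.read_time(),b,arm.read_tool_pos(),arm.read_opening())
z=.185;L=[]
while z>.155:
    z-=.001; arm.line_to([*C,z],.03); f=arm.read_ft_force()-b
    if f[2]>2.0:break
print('contact',z,arm.read_tool_pos(),f,arm.read_time())
E
```

```text
19.225 [ 0.07831124 -0.06630919  0.26235559] [0.39470651 0.1048541  0.18533337] -0.003735370383065856
contact 0.16999999999999998 [0.39435218 0.1048344  0.17059029] [-2.52450861 -0.85136018  8.52893762] 22.975
```

```bash
python3 - <<'E'
from press import *
C=[.3945,.1048];b=np.load('bc.npy');z=.170
for i in range(14):
    f=rd(3)-b;print(round(z,4),np.round(arm.read_tool_pos()[2],5),np.round(f,1))
    if f[2]>12.5:break
    z-=.0004; arm.line_to([*C,z],.02)
print(arm.read_time())
cv2.imwrite('pics/side8.png',snapshot('side'))
a=cv2.imread('pics/side8.png');crop(cv2.convertScaleAbs(a,alpha=1.3,beta=10),'pics/d8.png',190,170,300,260,7)
E
```

```text
0.17 0.17059 [-2.2 -0.8  8.7]
0.1696 0.17048 [-2.7 -0.2 11.2]
0.1692 0.17042 [-3.5 -0.6 15.4]
23.625
```

View pics/d8.png

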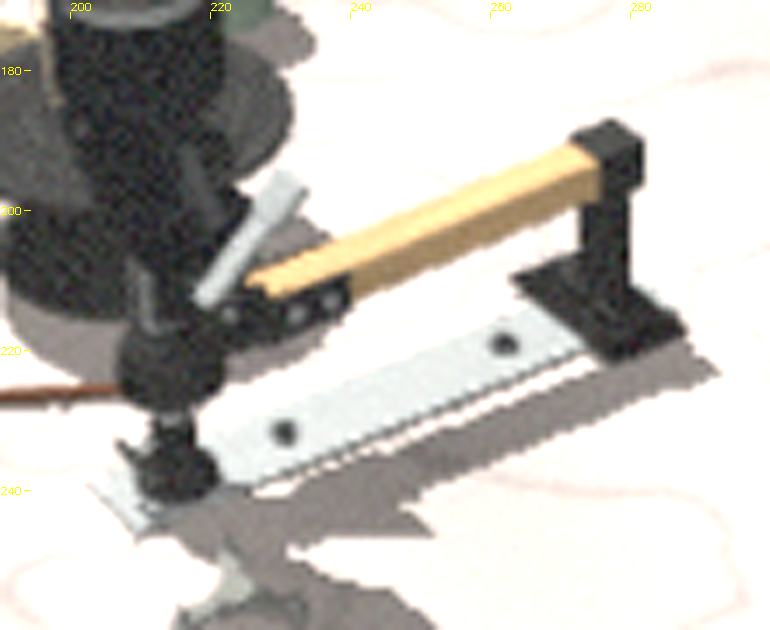

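```bash
cat > lev.py <<'E'
from press import *
P=.04
q=quat(HD,-1,P);R=Ro.from_quat(q).as_matrix();bx=-R[:,2];bz=-R[:,0]
sock=np.array([.3958,.1048,.0749])
def B(back,up): # rel. pivot
    return sock-.026*bx+.022*bz-back*bx+up*bz
def tcp(back,up): return B(back,up)-.073*R[:,0]
def tipc(a): # lever angle a (0 open..0.75): tip centre back/up rel. pivot
    th=.75-a; back=.057*np.cos(th)-.008*np.sin(th); up=.057*np.sin(th)+.008*np.cos(th)
    off=.011*min(1,th/.25)
    k=.002*(1-min(1,th/.25))
    return back-off-k, up
E
python3 - <<'E'
from lev import *
t=arm.read_tool_pos();arm.line_to([t[0],t[1],.225],.15)
arm.line_to(tcp(tipc(0)[0],.0447+.02),.15,ori=q); arm.pause(.15)
b=rd(8);np.save('bl.npy',b)
print(arm.read_time(),arm.read_tool_pos()-tcp(tipc(0)[0],.0647),b)
cv2.imwrite('pics/side9.png',snapshot('side'));cv2.imwrite('pics/scene9.png',snapshot('scene'));cv2.imwrite('pics/wrist9.png',snapshot('wrist'))
a=cv2.imread('pics/side9.png');crop(cv2.convertScaleAbs(a,alpha=1.3,beta=10),'pics/d9.png',190,170,300,260,7)
x=cv2.imread('pics/side7.png');y=a
for (u,v,w,h) in ((250,190,30,20),(205,205,20,22)):
    t0=cv2.cvtColor(x[v:v+h,u:u+w],6).astype(np.float32);t1=cv2.cvtColor(y[v:v+h,u:u+w],6).astype(np.float32)
    print(cv2.phaseCorrelate(t0,t1,cv2.createHanningWindow((w,h),cv2.CV_32F)))
E
```

```text
24.95 [-7.76959374e-04  1.85517031e-05 -2.40133508e-04] [ 0.09811199  0.04385615 -0.0929527 ]
((-0.09563802778827935, -0.1723574655417739), 1.0320286321640015)
((-0.6616309059390133, 0.7975803543246478), 0.993456369638443)
```

View pics/d9.png

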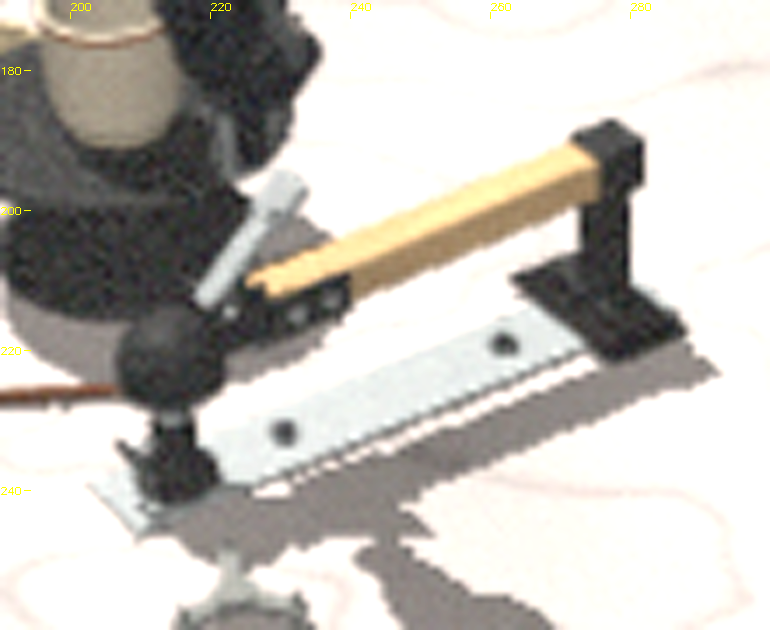

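View pics/wrist9.png

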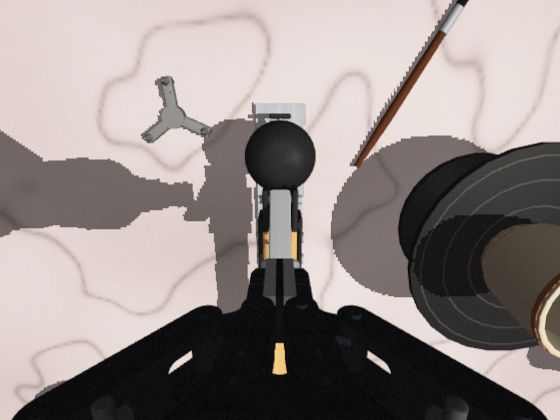

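```bash
python3 - <<'E'
from lev import *
b=np.load('bl.npy')
bk,up=tipc(0)
d=.012;
arm.line_to(tcp(bk,up+d),.05,ori=q)
while d>-.004:
    arm.line_to(tcp(bk,up+d),.03,ori=q);f=arm.read_ft_force()-b
    if f[2]>2:break
    d-=.001
print('contact d',d,f,arm.read_time())
u0=d; 
for a in np.arange(.04,.50,.04):
    k,u=tipc(a); arm.line_to(tcp(k,u+min(u0,0)*0+ (u0 if u0<0 else 0)),.04,ori=q); f=arm.read_ft_force()-b
    print(round(a,2),np.round(f,1),np.round(arm.read_tool_pos()-tcp(k,u),4))
    if f[2]>14 or np.hypot(*f[:2])>10: break
print(arm.read_time())
cv2.imwrite('pics/side10.png',snapshot('side'))
a=cv2.imread('pics/side10.png');crop(cv2.convertScaleAbs(a,alpha=1.3,beta=10),'pics/d10.png',190,170,300,260,7)
E
```

```text
contact d -0.0040000000000000036 [ 0.90292419 -0.28651477  0.63307937] 29.4083
0.04 [-0.5 -0.1  0.7] [ 0.0004  0.0001 -0.0039]
0.08 [-0.7  0.6  2.5] [ 0.0003  0.0001 -0.0039]
0.12 [-0.8  0.2  4. ] [ 0.0003  0.0001 -0.0039]
0.16 [-1.1 -0.3  2.9] [ 0.0004  0.     -0.0039]
0.2 [-0.2 -0.3  3.5] [ 0.0004  0.     -0.0039]
0.24 [0.4 0.3 3.6] [ 0.0004  0.     -0.004 ]
0.28 [0.2 0.1 3.8] [ 0.0004  0.     -0.004 ]
0.32 [ 0.5 -0.   3.9] [ 0.0004  0.     -0.004 ]
0.36 [ 0.2 -0.5  4.1] [ 0.0003  0.     -0.004 ]
0.4 [0.3 1.  3.9] [ 0.0003  0.     -0.004 ]
0.44 [0.3 0.  3.2] [ 0.0002  0.     -0.004 ]
0.48 [0.3 0.9 3.6] [ 0.0002  0.     -0.004 ]
32.4083
```

View pics/d10.png

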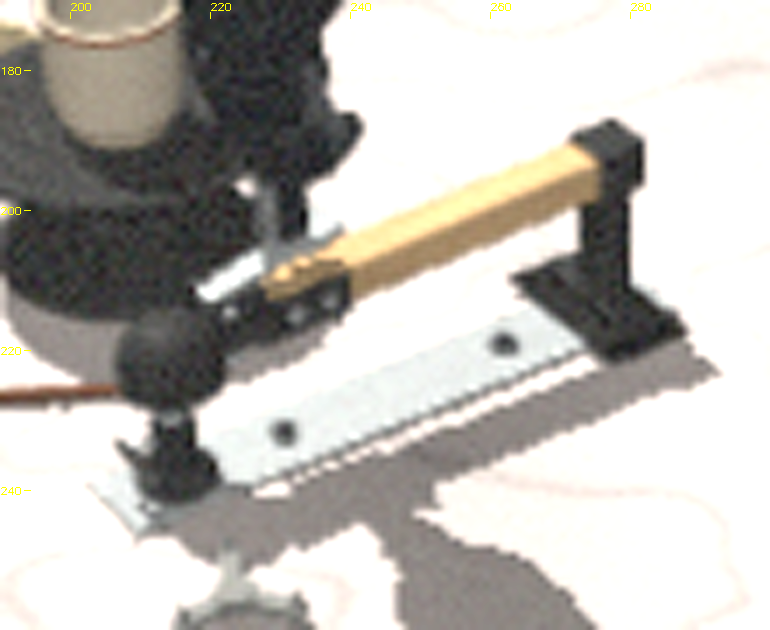

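```bash
python3 - <<'E'
from lev import *
b=np.load('bl.npy')
for a in list(np.arange(.52,.75,.03))+[.75]:
    k,u=tipc(a); arm.line_to(tcp(k,u-.004),.04,ori=q); f=rd(2,.01)-b
    print(round(a,2),np.round(f,1),np.round(arm.read_tool_pos()-tcp(k,u),4))
    if f[2]>12: break
else:
    e=.004
    while e<.012:
        e+=.0005; arm.line_to(tcp(k,u-e),.02,ori=q); f=rd(2,.01)-b
        print(round(e,4),np.round(f,1),np.round(arm.read_tool_pos()-tcp(k,u),4))
        if f[2]>12: break
print(arm.read_time())
E
```

```text
0.52 [-1.1  0.6  3. ] [-0.0003  0.     -0.0043]
0.55 [-1.2  0.   2.2] [-0.0009 -0.     -0.0045]
0.58 [-0.3  0.   0. ] [ 0.0007 -0.0002 -0.0041]
0.61 [-1.  -0.9  0.4] [ 0.0006 -0.0001 -0.0041]
0.64 [-0.4 -0.1  0.8] [ 0.0006 -0.     -0.0041]
0.67 [-0.  -0.3  0.5] [ 0.0008  0.     -0.004 ]
0.7 [-4.4  0.2 11.4] [-0.0003  0.0001 -0.0031]
0.73 [-8.9 -0.5 23.6] [-0.0015  0.0001 -0.0019]
34.5917
```

```bash
python3 - <<'E'
from lev import *
k,u=tipc(.73)
arm.line_to(tcp(k,u+.045),.1,ori=q)
cv2.imwrite('pics/side11.png',snapshot('side'));cv2.imwrite('pics/wrist11.png',snapshot('wrist'));cv2.imwrite('pics/scene11.png',snapshot('scene'))
a=cv2.imread('pics/side11.png');crop(cv2.convertScaleAbs(a,alpha=1.3,beta=10),'pics/d11.png',190,170,300,260,7)
print(arm.read_time())
x=cv2.imread('pics/side9.png');y=a
for (u,v,w,h) in ((250,190,30,20),(205,208,17,22)):
    t0=cv2.cvtColor(x[v:v+h,u:u+w],6).astype(np.float32);t1=cv2.cvtColor(y[v:v+h,u:u+w],6).astype(np.float32)
    print(cv2.phaseCorrelate(t0,t1,cv2.createHanningWindow((w,h),cv2.CV_32F)))
E
```

```text
35.3833
((0.13285588753249655, 0.17260030764320966), 1.0112180427710216)
((-0.09941549749131973, -0.12537002707863998), 0.8818675467261562)
```

View pics/d11.png

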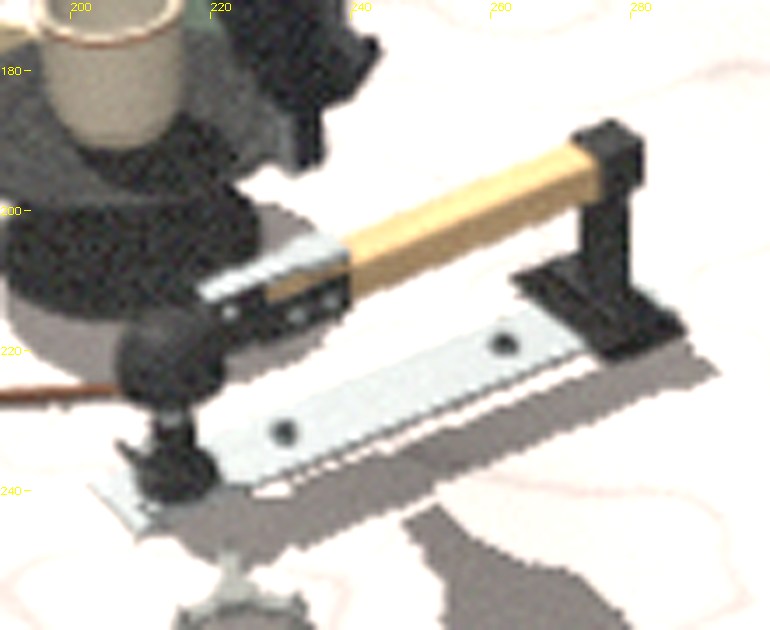

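View pics/wrist11.png

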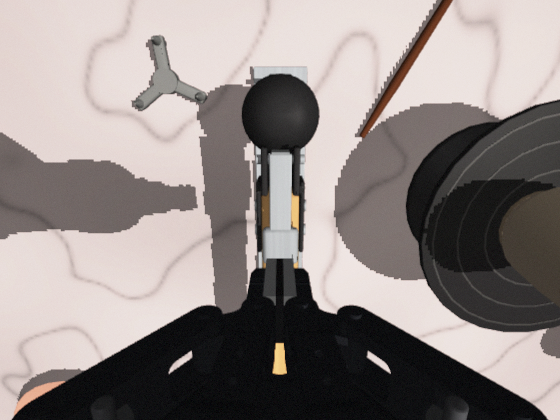

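```bash
python3 - <<'E'
from lev import *
t=arm.read_tool_pos();arm.line_to([t[0]+.04,t[1],.30],.2);arm.pause(.3)
for n in('scene','wrist'): cv2.imwrite(f'pics/{n}12.png',snapshot(n))
a=cv2.imread('pics/side11.png')
cv2.imwrite('pics/m12.png',np.hstack([cv2.resize(cv2.imread(f'pics/{n}12.png'),(400,300)) for n in('scene','wrist')]))
print(arm.read_time(),arm.read_ft_force())
E
```

```text
36.35 [0.34867962 0.53560235 0.41010914]
```

View pics/m12.png

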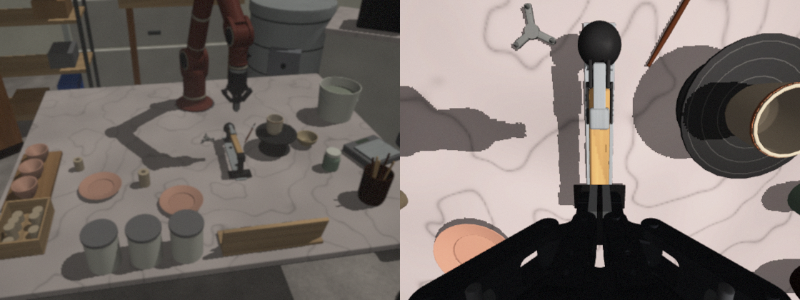

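View pics/wrist12.png

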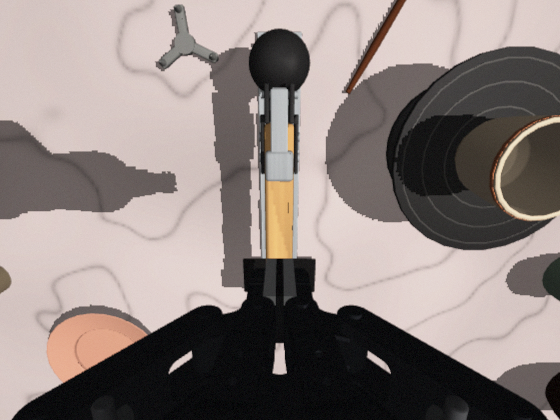

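```bash
python3 -c "
from station import ticket
ticket.finish_job()"
```

```text
the job is handed in; nothing more can be done
```

The hand rest is set up on the ball with its foot on the rest pad. I pressed the socket down, then shut the latch lever, and handed the job in at about 36 s of the 64 s.

- **Placing:** the grip held (about 7.2 N of weight). The ball measured about 75 mm above the shelf, the low end of its range, so I lowered the rest slightly nose-down. With the foot and socket both bearing, the hold pressed with about 12 N in all. After release, the pictures showed the cup over the ball and the foot on the pad.
- **Seating:** I pushed the crown in small steps up to 15.4 N, above the clip's stated 13 N. The last two 0.4 mm steps moved it only about 0.1 mm each, and the cup's height from touch (about 75 mm) matches a ball fully home. The cup showed about 1 px (roughly 2 mm) lower afterwards. There was no direct measure of the seat itself.
- **Latch:** the lever went down with 2 to 4 N and then almost none just before its stop, and the last pictures show it lying level along the bar.
- **Overshoot:** the last step onto the lever's stop reached 23.6 N before I backed off, over the 2 kg limit as a push on the pad. By leverage I estimate about two thirds of that reached the ball, about 16 N, or 19 N with the rest's own weight. That is close to the limit, and I could not check the nylon itself.

The last scene and wrist pictures show the wheel, cup, plates and kiln prop standing, with no sign that anything was disturbed. I compared these by eye only. The gripper was clear of everything when I handed in.

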